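Slide the clamp bar across the sieve shaker and lock it

ROBOT

A 6-joint arm with a two-finger parallel gripper is mounted at the origin on the work surface. World frame = base frame: x ahead of the robot, y to its left, z up, the work surface at z = 0. Lengths are in mm, angles in rad, forces in N, time in s.
With the tool pointing down it reaches from about 350 to 875 mm from the base axis. Payload 4.2 kg.
Tool frame: the origin (TCP) lies midway between the tips of the shut fingers; the grasp point (between the pads) lies 19 mm behind it; y points along the fingers, x is the direction in which the jaws open and shut, and the axes are right-handed (so a half turn about y gives the same grasp; the last joint's range is limited). The gripper opens to 85 mm and grips with 20 to 120 N. Pads are 22 mm wide; open, the fingers measure 114 mm over their backs; the gripper's body (76 mm by 85 mm) begins 54 mm behind the grasp point. The pads swing forward as they close: fully open they stand 13 mm farther back than shut.
Start: joints at [1.602, 0.385, 0.008, 0, -1.194, -0.259], TCP at [141.115, 608.84, 231.312] pointing down, gripper open.
Joint ranges: [-3.14, 3.14], [-1.21, 2.06], [-1.07, 1.41], [-3.16, 2.05], [-2.99, -0.16], [-3.1, 3.1]. Speed limits (rad/s): [2.79, 2.79, 3.14, 3.14, 3.14, 3.14].

INTERFACE

Orientations are given as a unit quaternion [x, y, z, w].
In Python, from bench import read_state, get_image, job_done gives the robot as it stands.
- The arm moves only by the tool play_rows, never from a script. Its argument "series" is a list of rows, each a list of 7 numbers: the shift along the tool's x, y, z in m, then the turn, a rotation vector about the tool's x, y, z in rad, then the finger opening in m, from 0 to 0.0854. In form: [[x, y, z, wx, wy, wz, claw], ...]. A call has 1 to 10 rows; each row shifts and turns the pose as measured when the row begins, along the tool's axes as they then stand; what a row does not reach is not made up. A row lasts 1/10 s, in which the tool goes at most 50 mm and 8.59 degrees, less where a joint would pass 70% of its speed; a pose out of reach is approached as far as the arm can. A call with a gripper value outside its range is refused whole. The fingers move at their own pace and stop on an object; the grip force is fixed at half the most. Time passes only in rows, so rows that do not move let the fingers close. It gives the time, the measured TCP pose, the force and the opening at its end, in the units of the state.
- read_state(): the state, without advancing time (a new reading comes with each control period).
- get_image(name): name is "side" or "top"; returns a dict with "color" (480x640x3 uint8, red, green, blue), "intrinsics" (3x3 intrinsics, pixels), "origin" and "orientation" of the camera in the world. Camera axes: x right, y down, z forward; pixel columns grow to the right and rows downward; lengths in mm; the calibration is good to about 2 mm. A picture is of the moment at which its call begins. There is no depth.
- job_done(): hands the job in, once; it reports no verdict.
The state is a dict: "clock": time; "joints": joint angles; "joint_vel": joint speeds; "joint_efforts": joint torques, N m; "position": TCP position; "ee_rot": TCP orientation; "contact_force": force on the tool from outside, world axes, zero at the start; "wrist_torque": the same for the moment, N m; "gripper_width": finger opening in mm.
Only numpy, scipy, OpenCV 4.12 (cv2) and the standard library are available. Lean on these libraries where they do the work, as an engineer would, in place of code of your own. Each camera call takes 0.05 s, during which the arm holds its last target. There are 200 camera calls.

TASK

Slide the steel clamp bar from the shaker's parking ledge across the sieve stack, under the sprung roller, until it has pressed the buffer at the end of the slot fully in and meets the hard stop; ease it in gently, without ramming it. Then swing the locking lever in behind the bar's tail until it stands square (90 degrees) across the bar. Leave the bottle, tin, beaker and brush where they are.

Things in the scene. Friction and masses are not known exactly. Their poses are not given: they have to be found in the camera images.
- shaker: Small bench sieve shaker, fixed (cream housing 435 x 215 x 58 mm). Origin on the bench under the centre of the sieve stack; x is the way the bar slides, ledge to head (roughly the world's +y); y points roughly towards the robot. In its frame, mm: the bar slides at z 135; the brass stack (radius 39, top z 131) is at x 0, y 0; nothing is higher than z 175. Offsets x, y, z below are in this frame.
- ledge (a point): Centre of the top of the flat parking ledge (first support), at x -157.5, y 20, z 135 mm in the shaker's frame. The ledge spans x -270 to -45, y -30 to 70; an ear carrying the lever's pivot widens it to y 100 at x -138 to -94. Axes as the shaker's. The gap to the head is 96 mm.
- rail (a point): Point on the guiding face of the straight guide rail, at x -157.5, y -16.5, z 140 mm in the shaker's frame. The rail is 10 mm high, 8 mm thick, runs from x -270 to 130 on the side away from the robot; the bar slides along its face at y -16.5, into the head.
- head (a point): Middle of the mouth of the head (second support), on its floor, at x 51, y 1, z 135 mm in the shaker's frame. The head spans x 51 to 164; its slot is 35.5 mm wide (y -16.5 to 19) between cheeks 30 mm high, with a small ramp at the mouth and a flared near cheek.
- buffer (a joint): How far the black rubber buffer deep in the head's slot is pressed in (m): 0 free, 0.005 fully in, against the hard stop behind it. Its spring is light (1 to 3 N). The stop is adjustable: the free buffer's face is anywhere from x 110 to 138 mm in the shaker's frame, unmeasured, to be found by feel. Friction under the roller keeps the bar, and the buffer, where they are left.
- roller_axis (a point): Centre of the sprung rubber roller (20 mm thick, axis across the slot) at x 85, y 1, z 154.5 mm in the shaker's frame. Its underside is 2.5 mm lower than the bar's top: the bar's bevelled nose must lift it (spring 4 to 5 N, rises up to 12 mm). Lifting it takes about 8 to 15 N of push, sliding on under it about 5 to 11 N; the hard stop follows 20 to 53 mm after the first touch.
- bar: Loose steel clamp bar, 220 x 30 x 12 mm, 0.35 to 0.65 kg, flat on the ledge, skewed, off the rail, nose over the gap. Origin: centre of its underside; x along the bar to its nose. The nose is bevelled on top over 15 mm, the tail a plain square end. Slid along the rail it does not tip. In the head, 20 N is ample. Fully home its origin is at x 3 to 33, y about -1.5 to 2 mm in the shaker's frame.
- bar_tail (a point): Centre of the bar's tail end face, 6 mm above the bar's underside; axes as the bar's.
- lever (a joint): Angle of the locking lever about its upright pivot (rad), -0.7 to 1.9. 0: it points along the shaker's -x, parallel to the rail; growing, it swings over the ledge towards the rail; 1.571: it points along the shaker's -y, square across the track, 3 to 34 mm behind the tail of a bar that is home. It stays where it is left (friction about 0.2 N m).
- lever_pivot (a point): On the lever's pivot axis at mid-height of the lever; in the shaker's frame at x -116, y 85, z 146 mm. The round pivot boss has radius 10 mm and stands 25 mm above the ledge.
- lever_tip (a point): End of the lever, at mid-height, 98 mm from the pivot axis. The lever is a plain dark steel flat, 12 mm thick and 18 mm high, its underside 2 mm above the ledge.
- reagent: Bystander, to be left alone: amber glass bottle, 64 mm across, 150 mm high, origin under its centre.
- tin: Bystander, to be left alone: pale closed sample tin with a white lid, 70 mm across, 60 mm high, origin under its centre.
- beaker: Bystander, to be left alone: glass beaker, 70 mm across, 80 mm high, origin under its centre.
- brush: Bystander, to be left alone: sieve brush, 170 mm long, lying on the bench along its x axis.
There are look-alikes about, which are no part of the job. Leave any black or turquoise look-alike of the bar alone.

How it is judged:
By the outcome, as a careful person would: the job done as asked, in the order asked, and still so for the second after the job is handed in, with the robot touching nothing.
It also fails if it takes over 72 s, if anything falls off the work surface, if the arm or the gripper's body presses on something with over 40 N, if the wrist force passes 120 N, or if a joint passes its speed limit or range.

## Working session

There is one attempt and no reset: what is moved stays moved. The work goes in short steps, Python scripts to look and compute and a tool call to move; the robot and the scene stay as the last step left them, time stands still between calls to the robot, and variables do not carry over. Pictures are saved under pics/ and viewed, about 8 in all and at most 12, crops included, and the job is handed in when it is done.

Besides the shell and the picture viewer there is one more tool, called after "Request:" as name(argument=value, ...) on one line, values as JSON. play_rows: Moves the arm, as the interface text tells. Its arguments: {"type":"object","properties":{"series":{"type":"array","items":{"type":"array","items":{"type":"number"}}}},"required":["series"]}

```bash
mkdir -p pics; ls
python3 - <<'E'
from bench import *
import cv2,json
s=read_state(); print(s)
for n in ("side","top"):
    d=get_image(n); cv2.imwrite(f"pics/{n}0.png",d["color"][:,:,::-1]); print(n,d["intrinsics"],d["origin"],d["orientation"])
E
```

```text
pics
{'clock': 0.0, 'joints': array([ 1.60161085e+00,  3.85595221e-01,  6.61128620e-03, -4.84706852e-04,
       -1.19399685e+00, -2.58602056e-01]), 'joint_vel': array([ 0.00050726, -0.0002358 ,  0.00012218, -0.00192499, -0.00160813,
        0.00103738]), 'joint_efforts': array([ 4.27093819e-04, -3.92290306e+01,  1.88403136e+01,  4.18634087e+00,
       -4.69863691e-03,  2.85754609e-06]), 'position': array([140.99159448, 608.28817113, 230.19467453]), 'ee_rot': array([ 0.44047628, -0.55309944,  0.55414734, -0.43929759]), 'contact_force': array([ 0.6096169 ,  0.09816542, -0.53617394]), 'wrist_torque': array([ 0.01151472, -0.0374343 ,  0.02477645]), 'gripper_width': 85.56980650551125}
side [[594.83645694   0.         323.9285494 ]
 [  0.         594.83645694 242.19919229]
 [  0.           0.           1.        ]] [  -59.08004623 -1044.56267464   894.63493691] [ 0.86440168 -0.19809135  0.11235913 -0.44826886]
top [[441.43019509   0.         317.1703482 ]
 [  0.         441.43019509 233.44633505]
 [  0.           0.           1.        ]] [ 259.00869869   -6.77360244 1128.21497873] [-0.70318859  0.70584197 -0.06865164  0.05098899]
```

View pics/top0.png

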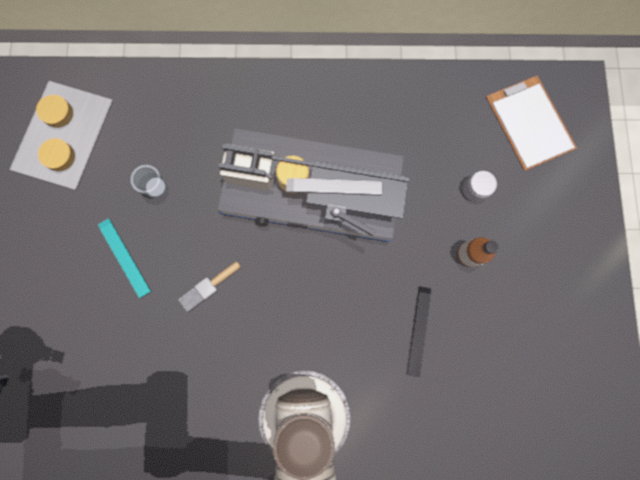

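View pics/side0.png

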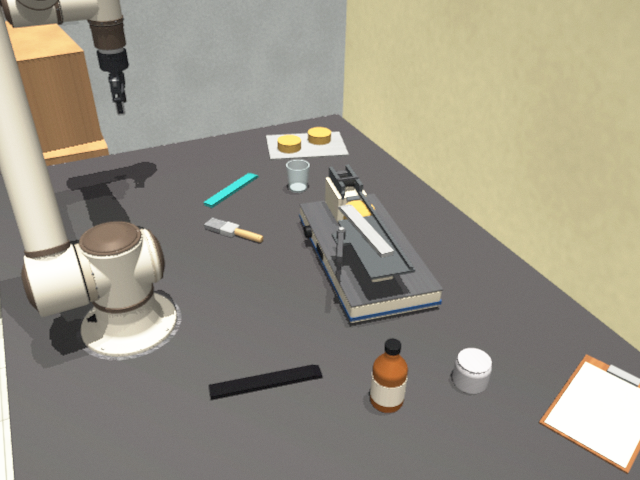

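Candidates: silver bar on the ledge at top (335,186), black look-alike at (420,332) and turquoise look-alike at (124,258). I choose the silver one, lying on the ledge with its nose at the stack. Next I check it in a close crop.

```bash
cat > h.py <<'E'
import numpy as np, cv2
from scipy.spatial.transform import Rotation as R
from bench import read_state,get_image,job_done
def cast(d,px,z):
    px=np.atleast_2d(px).astype(float)
    r=np.c_[px,np.ones(len(px))]@np.linalg.inv(d["intrinsics"]).T
    r=r@R.from_quat(d["orientation"]).as_matrix().T
    o=np.array(d["origin"]); z=np.broadcast_to(z,len(px))
    return o+r*((z-o[2])/r[:,2])[:,None]
def proj(d,P):
    p=(np.atleast_2d(P)-d["origin"])@R.from_quat(d["orientation"]).as_matrix()
    q=p@d["intrinsics"].T; return q[:,:2]/q[:,2:]
def crop(d,x0,y0,x1,y1,k,f):
    c=cv2.resize(d["color"][y0:y1,x0:x1,::-1],None,fx=k,fy=k,interpolation=cv2.INTER_CUBIC)
    c=np.clip(c.astype(float)*1.5,0,255).astype(np.uint8)
    for x in range((x0+19)//20*20,x1,20):
        cv2.line(c,((x-x0)*k,0),((x-x0)*k,5),(0,255,255),1); cv2.putText(c,str(x),((x-x0)*k,16),0,.4,(0,255,255))
    for y in range((y0+19)//20*20,y1,20):
        cv2.line(c,(0,(y-y0)*k),(5,(y-y0)*k),(0,255,255),1); cv2.putText(c,str(y),(6,(y-y0)*k+4),0,.4,(0,255,255))
    cv2.imwrite(f,c)
E
python3 - <<'E'
from h import *
d=get_image("top"); crop(d,212,122,412,262,4,"pics/c1.png")
d=get_image("side"); crop(d,295,160,445,320,4,"pics/c2.png")
E
```

```text
(no output)
```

View pics/c1.png

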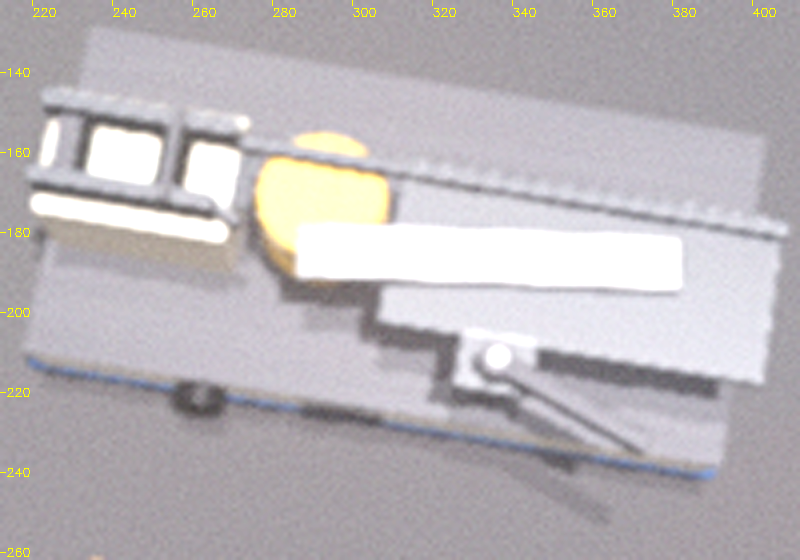

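View pics/c2.png

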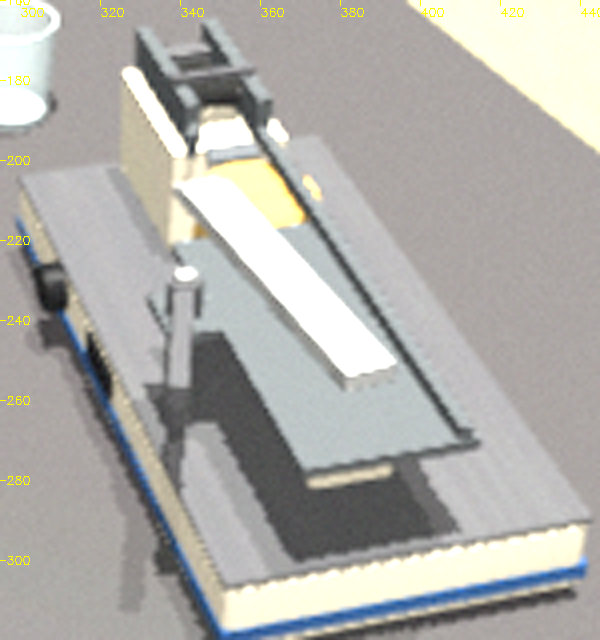

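The crops show the silver bar on the ledge: nose at about (286,186), tail at about (382,188). It is skewed and off the rail. The rail end is at (408,180), the pivot at (336,211), and the lever tip at (372,235), pointing out over the near side.

```bash
cat >> h.py <<'E'
def barpose(d,S):
    """bar centre, angle in shaker frame from top view; S=(x,y,th)"""
    c=d["color"]; hsv=cv2.cvtColor(c,cv2.COLOR_RGB2HSV)
    m=((hsv[...,2]>140)&(hsv[...,1]<40)).astype(np.uint8)
    m[:, :276]=0; m[:,412:]=0; m[:150]=0; m[205:]=0
    n,l,st,_=cv2.connectedComponentsWithStats(m); i=1+np.argmax(st[1:,4])
    k=max(cv2.findContours((l==i).astype(np.uint8),0,cv2.CHAIN_APPROX_NONE)[0],key=len)[:,0]
    w=cast(d,k,147.)[:,:2]; r=cv2.minAreaRect(toS(w,S).astype(np.float32))
    return r, cv2.boxPoints(r)
def toS(w,S):
    c,s=np.cos(S[2]),np.sin(S[2]); return (np.asarray(w)-S[:2])@np.array([[c,-s],[s,c]])
def toW(p,S):
    c,s=np.cos(S[2]),np.sin(S[2]); return np.asarray(p)@np.array([[c,s],[-s,c]])+S[:2]
E
python3 - <<'E'
from h import *
from scipy.optimize import least_squares
d=get_image("top"); e=get_image("side")
px=[(336.2,210.7),(402.7,217.7),(408.5,178.2),(408.,181),(306.5,202.)]
m=np.array([(-116,85,160),(-270,70,135),(-270,-24.5,145),(-270,-16.5,145),(-45,70,135)],float)
px=np.array(px)
W=cast(d,px,m[:,2])[:,:2]
f=lambda S:(toW(m[:,:2],S)-W).ravel()
S=least_squares(f,[550,0,np.pi/2]).x; print(S,f(S).reshape(-1,2).round(1))
np.save("S.npy",S)
r,b=barpose(d,S); print(r,b.round(1))
# side check: predicted px of model pts
def P(x,y,z): return np.r_[toW([x,y],S),z]
for n,q in dict(pivot=(-116,85,160),ledgeNear=(-270,70,135),railend=(-270,-20,145),ledgeHeadNear=(-45,70,135),stack=(0,0,131),roller=(85,1,154.5),cheek=(164,-16.5,165),hn=(51,19,165)).items(): print(n,proj(d,P(*q)).round(1),proj(e,P(*q)).round(1))
piv=W[0]; tip=cast(d,(372,235),155)[0,:2]; v=toS(tip,S)-[-116,85]; print("lever",v,np.hypot(*v),np.arctan2(-v[1],-v[0]))
print(R.from_quat(read_state()["ee_rot"]).as_matrix().round(3))
E
```

```text
[579.30384557  25.08939416   1.40163961] [[-0.4 -0.3]
 [-0.6  0.6]
 [ 1.  -0.4]
 [-0.1 -0.4]
 [ 0.1  0.5]]
((-129.93263244628906, 29.563720703125), (274.1499328613281, 83.45840454101562), 0.35281985998153687) [[-267.3   70.4]
 [-266.7  -13. ]
 [   7.4  -11.3]
 [   6.9   72.1]]
pivot [[336.3 210.9]] [[340.8 228.2]]
ledgeNear [[402.4 217.9]] [[370.3 277.2]]
railend [[408.4 179.6]] [[411.1 266.4]]
ledgeHeadNear [[306.3 202. ]] [[337.2 220. ]]
stack [[292.4 170.6]] [[358.8 207.7]]
roller [[255.4 161.8]] [[347.8 182.9]]
cheek [[222.2 147.3]] [[344.7 164.3]]
hn [[268.2 170.2]] [[345.4 186.6]]
lever [-87.72079585  40.07116858] 96.43980804242702 -0.4284973132608296
[[-0.226 -0.     0.974]
 [-0.974 -0.001 -0.226]
 [ 0.001 -1.     0.   ]]
```

```bash
sed -i 's/hsv\[...,2\]>140/hsv[...,2]>T/; s/def barpose(d,S)/def barpose(d,S,T=170)/' h.py
python3 - <<'E'
from h import *
S=np.load("S.npy"); d=get_image("top")
print(cv2.cvtColor(d["color"],cv2.COLOR_RGB2HSV)[[186,186,186,200,175],[300,335,375,350,350]])
for T in (150,160,170):
    r,b=barpose(d,S,T); print(T,r,b.round(1).tolist())
E
```

```text
[[158   5 219]
 [138   6 219]
 [150   3 219]
 [120   9 162]
 [124  13 157]]
150 ((-129.83267211914062, 30.46329116821289), (273.8469543457031, 81.32888793945312), 0.0983014851808548) [[-266.79998779296875, 70.9000015258789], [-266.70001220703125, -10.399999618530273], [7.199999809265137, -10.0], [7.0, 71.4000015258789]]
160 ((-102.14453887939453, 23.62704849243164), (221.19189453125, 33.81563949584961), 7.507878303527832) [[-214.0, 25.899999618530273], [-209.60000610351562, -7.599999904632568], [9.699999809265137, 21.299999237060547], [5.300000190734863, 54.79999923706055]]
170 ((-102.04573059082031, 23.04854965209961), (221.15174865722656, 31.767423629760742), 7.543309688568115) [[-213.6999969482422, 24.299999237060547], [-209.60000610351562, -7.199999809265137], [9.699999809265137, 21.799999237060547], [5.5, 53.29999923706055]]
```

Request:
play_rows(series=[[0,0,0,0,-0.059,0,0.085],[0.035,0,0.027,0,0,0,0.085],[0.036,0,0.027,0,0,0,0.085],[0.036,0,0.027,0,0,0,0.085],[0.036,0,0.027,0,0,0,0.085],[0.036,0,0.027,0,0,0,0.085],[0.036,0,0.027,0,0,0,0.085],[0.036,0,0.027,0,0,0,0.085],[0.036,0,0.027,0,0,0,0.085],[0.036,0,0.027,0,0,0,0.085]])

```text
clock: 1.35
position: [331.3, 241.6, 230.1]
ee_rot: [0.458, -0.537, 0.538, -0.461]
contact_force: [1.3, 0.0, -0.2]
gripper_width: 85.3
```

```bash
cat >> h.py <<'E'
def st(full=False):
    S=np.load("S.npy"); s=read_state(); M=R.from_quat(s["ee_rot"]).as_matrix()
    v=M[:2,0]; a=np.arctan2(v[1],v[0])-S[2]-np.pi; a=(a+np.pi)%(2*np.pi)-np.pi
    f=s["contact_force"]
    print("t",round(s["clock"],2),"S-pos",toS(s["position"][:2],S).round(1),"z",s["position"][2].round(1),"yawerr(to -xS) deg",np.degrees(a).round(2),"tilt",M[2].round(3),"F(S)",(toS(f[:2]+S[:2],S)).round(1),f[2].round(1),"w",round(s["gripper_width"],1))
E
python3 -c "
from h import *; st()"
```

```text
t 1.35 S-pos [171.7 280.9] z 230.1 yawerr(to -xS) deg 0.75 tilt [-0.002 -1.     0.002] F(S) [ 0.2 -1.3] -0.2 w 85.3
```

Request:
play_rows(series=[[0.039,0,0.029,0,0.013,0,0.085],[0.039,0,0.029,0,0,0,0.085],[0.039,0,0.029,0,0,0,0.085],[0.039,0,0.029,0,0,0,0.085],[0.039,0,0.029,0,0,0,0.085],[0.039,0,0.029,0,0,0,0.085],[0.039,0,0.029,0,0,0,0.085],[0,0,0,0,0,0,0.085]])

```text
clock: 2.15
position: [490.6, -75.8, 232.8]
ee_rot: [0.45, -0.54, 0.542, -0.459]
contact_force: [-1.0, 0.1, 0.2]
gripper_width: 84.7
```

```bash
python3 -c "
from h import *; st(); print(read_state()['joints'])"
```

```text
t 2.15 S-pos [-114.3   70.5] z 232.8 yawerr(to -xS) deg -0.21 tilt [-0.008 -1.     0.01 ] F(S) [-0.  1.] 0.2 w 84.7
[ 0.17204849  0.15831658 -0.30183783 -0.00444935 -1.09824941  1.22788219]
```

Request:
play_rows(series=[[-0.009,0.02,-0.002,0,0,0,0.085],[0,0.025,0,0,0,0,0.085],[0,0.025,0,0,0,0,0.085],[0,0.02,0,0,0,0,0.085],[0,0.01,0,0,0,0,0.085],[0,0,0,0,0,0,0.085]])

```text
clock: 2.75
position: [492.3, -66.5, 131.1]
ee_rot: [0.448, -0.541, 0.544, -0.46]
contact_force: [-0.3, -0.2, 0.1]
gripper_width: 85.3
```

```bash
python3 -c "
from h import *; st()
d=get_image('side'); crop(d,295,110,445,260,4,'pics/c3.png')"
```

```text
t 2.75 S-pos [-105.    70.4] z 131.1 yawerr(to -xS) deg -0.47 tilt [-0.009 -1.     0.014] F(S) [-0.2  0.2] 0.1 w 85.3
```

View pics/c3.png

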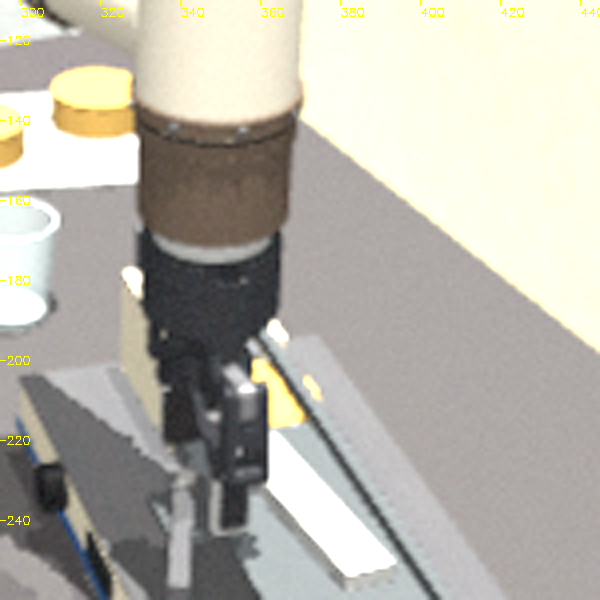

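Fingers stand on the near side of the bar: tip at about (354,243), bar at about (375,238). I push sideways to the rail.

Request:
play_rows(series=[[0,0.005,0,-0.014,-0.008,-0.009,0.085],[0,0,0.006,0,0,0,0.085],[0,0,0.006,0,0,0,0.085],[0,0,0.005,0,0,0,0.085],[0,0,0.005,0,0,0,0.085],[0,0,0.005,0,0,0,0.085],[0,0,0.005,0,0,0,0.085]])

```text
clock: 3.5
position: [527.7, -71.6, 130.1]
ee_rot: [0.455, -0.539, 0.541, -0.458]
contact_force: [-2.1, 0.3, 1.0]
gripper_width: 85.2
```

```bash
python3 -c "
from h import *; st()"
```

```text
t 3.5 S-pos [-104.    34.6] z 130.1 yawerr(to -xS) deg 0.08 tilt [-0.001 -1.     0.004] F(S) [-0.   2.1] 1.0 w 85.2
```

Request:
play_rows(series=[[0,0.003,0.002,0,0,0,0.085],[0,0,0.003,0,0,0,0.085],[0,0,0.002,0,0,0,0.085],[0,0,0.002,0,0,0,0.085]])

```text
clock: 3.9
position: [536.5, -73.6, 126.6]
ee_rot: [0.456, -0.54, 0.541, -0.457]
contact_force: [-3.3, 0.0, 1.5]
gripper_width: 85.2
```

```bash
python3 -c "
from h import *; st()"
```

```text
t 3.9 S-pos [-104.5   25.5] z 126.6 yawerr(to -xS) deg 0.02 tilt [-0.001 -1.     0.001] F(S) [-0.5  3.2] 1.5 w 85.2
```

Request:
play_rows(series=[[0,0,0.002,0,0,0,0.085],[0,0,0.002,0,0,0,0.085],[0,0,0.002,0,0,0,0.085]])

```text
clock: 4.2
position: [537.8, -74.2, 126.3]
ee_rot: [-0.459, 0.543, -0.538, 0.454]
contact_force: [-7.2, 2.7, 4.4]
gripper_width: 84.9
```

```bash
python3 -c "
from h import *; st(); d=get_image('top'); crop(d,212,122,412,262,4,'pics/c4.png')"
```

```text
t 4.2 S-pos [-104.9   24.2] z 126.3 yawerr(to -xS) deg 0.01 tilt [ 0.001 -1.    -0.01 ] F(S) [1.4 7.6] 4.4 w 84.9
```

View pics/c4.png

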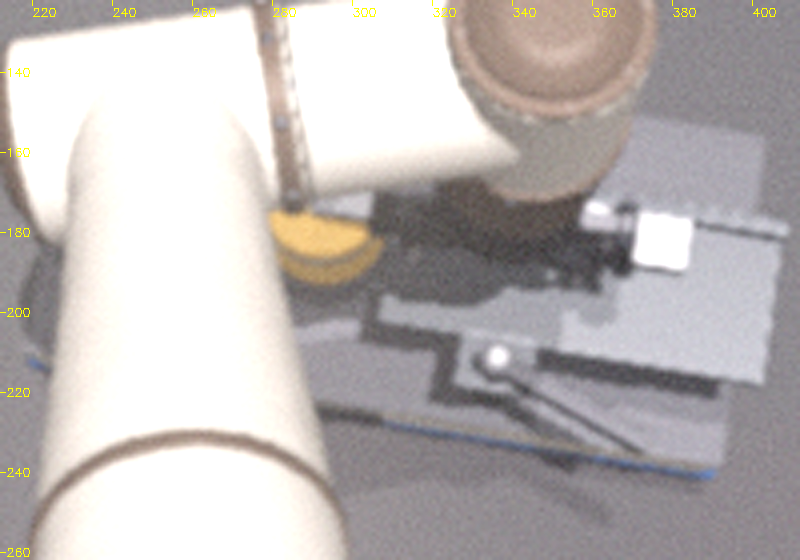

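Bar is flush: the finger centre stopped at y 24.2 (expected 24.5) with the force rising. In the picture its tail is at about (384,182), beside the rail. Next I retreat, lift, shut the fingers and go behind the tail.

Request:
play_rows(series=[[0,0,-0.012,0,0,0,0.085],[0,-0.035,0,0,0,0,0.085],[0,-0.035,0,0.01,0,0,0.085],[0.035,0,0.005,0,0,0,0],[0.045,0,0.01,0,0,0,0],[0.045,0,0.01,0,0,0,0],[0.015,0,0.009,0,0,0,0],[0,0,0,0,0,0,0]])

```text
clock: 5.05
position: [541.5, -219.6, 202.9]
ee_rot: [0.453, -0.533, 0.545, -0.463]
contact_force: [-0.0, 0.1, 0.1]
gripper_width: 11.5
```

```bash
python3 -c "
from h import *; st(); S=np.load('S.npy'); d=get_image('top')
print(toS(cast(d,[[384.5,176],[384.,189]],147.)[:,:2],S)); r,b=barpose(d,S); print(r)"
```

```text
t 5.05 S-pos [-247.6   -3.9] z 202.9 yawerr(to -xS) deg 0.42 tilt [ 0.001 -1.     0.022] F(S) [0.1 0.1] 0.1 w 11.5
[[-213.68466221  -18.49332733]
 [-216.80647007   12.50870055]]
((-108.22152709960938, 1.3381271362304688), (121.78653717041016, 129.53457641601562), 9.695245742797852)
```

Request:
play_rows(series=[[0,0.02,-0.005,-0.02,0.007,0,0],[0,0.02,0,0,0,0,0],[0,0.015,0,0,0,0,0],[0,0.006,0,0,0,0,0],[0,0,0,0,0,0,0]])

```text
clock: 5.6
position: [534.7, -212.9, 137.3]
ee_rot: [-0.457, 0.54, -0.539, 0.457]
contact_force: [-1.1, 0.0, 0.8]
gripper_width: 0.2
```

```bash
python3 -c "
from h import *; st(); d=get_image('side'); crop(d,295,130,445,280,4,'pics/c5.png')"
```

```text
t 5.6 S-pos [-242.1    3.9] z 137.3 yawerr(to -xS) deg 0.28 tilt [-0.001 -1.    -0.   ] F(S) [-0.2  1. ] 0.8 w 0.2
```

View pics/c5.png

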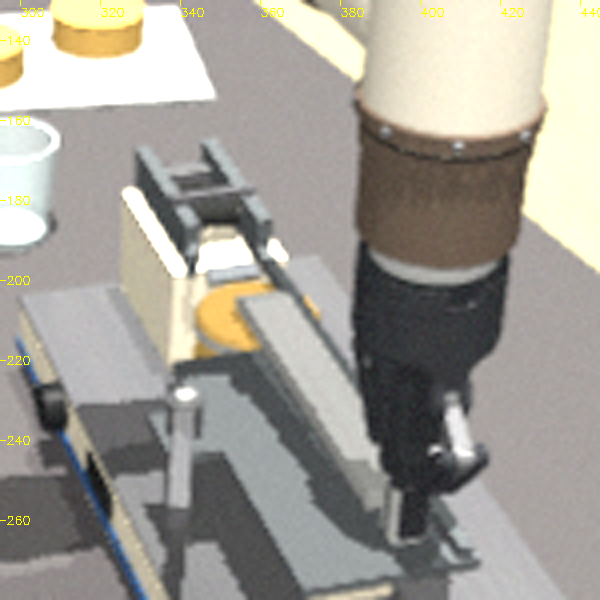

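Bar lies along the rail, and the shut fingertips stand behind its tail at (397,260). Now I push.

Request:
play_rows(series=[[-0.005,-0.002,0.002,0,0.005,0,0],[-0.005,0,0,0,0,0,0],[-0.004,0,0,0,0,0,0],[-0.004,0,0,0,0,0,0],[-0.005,0,0,0,0,0,0],[-0.005,0,0,0,0,0,0]])

```text
clock: 6.25
position: [543.5, -183.5, 142.8]
ee_rot: [0.455, -0.539, 0.542, -0.457]
contact_force: [-0.2, -1.5, -0.4]
gripper_width: -0.3
```

```bash
python3 -c "
from h import *; st()"
```

```text
t 6.25 S-pos [-2.116e+02  1.000e-01] z 142.8 yawerr(to -xS) deg 0.02 tilt [-0.    -1.     0.006] F(S) [-1.5 -0. ] -0.4 w -0.3
```

Request:
play_rows(series=[[-0.005,0.003,0,0,0,0,0],[-0.005,0.001,0,0,0,0,0],[-0.005,0,0,0,0,0,0],[-0.005,0,0,0,0,0,0],[-0.005,0,0,0,0,0,0],[-0.005,0,0,0,0,0,0]])

```text
clock: 6.85
position: [549.0, -154.2, 140.7]
ee_rot: [0.456, -0.537, 0.543, -0.457]
contact_force: [-0.1, -2.6, 1.4]
gripper_width: -0.1
```

```bash
python3 -c "
from h import *; st()"
```

```text
t 6.85 S-pos [-181.8   -0.4] z 140.7 yawerr(to -xS) deg 0.06 tilt [ 0.005 -1.     0.007] F(S) [-2.6 -0.3] 1.4 w -0.1
```

Request:
play_rows(series=[[-0.004,0.001,-0.001,0,0,0,0],[-0.004,0,0,0,0,0,0],[-0.003,0,0,0,0,0,0],[-0.003,0,0,0,0,0,0],[-0.003,0,0,0,0,0,0]])

```text
clock: 7.35
position: [552.0, -136.0, 140.7]
ee_rot: [0.456, -0.536, 0.544, -0.457]
contact_force: [-0.5, -2.4, 1.9]
gripper_width: -0.2
```

```bash
python3 -c "
from h import *; st()"
```

```text
t 7.35 S-pos [-163.4   -0.2] z 140.7 yawerr(to -xS) deg 0.13 tilt [ 0.006 -1.     0.01 ] F(S) [-2.4  0.1] 1.9 w -0.2
```

Request:
play_rows(series=[[-0.003,0,0,0,0,0,0],[-0.003,0,0,0,0,0,0],[-0.003,0,0,0,0,0,0],[-0.003,0,0,0,0,0,0]])

```text
clock: 7.75
position: [554.2, -123.3, 140.7]
ee_rot: [0.456, -0.536, 0.544, -0.457]
contact_force: [-0.7, -4.2, 2.8]
gripper_width: 0.3
```

```bash
python3 -c "
from h import *; st()"
```

```text
t 7.75 S-pos [-150.5   -0.2] z 140.7 yawerr(to -xS) deg 0.11 tilt [ 0.006 -1.     0.01 ] F(S) [-4.2 -0.1] 2.8 w 0.3
```

Request:
play_rows(series=[[-0.003,0,0,0,0,0,0],[-0.003,0,0,0,0,0,0],[-0.003,0,0,0,0,0,0]])

```text
clock: 8.05
position: [555.8, -113.7, 140.7]
ee_rot: [0.456, -0.536, 0.544, -0.457]
contact_force: [-0.0, -2.7, 2.4]
gripper_width: 0.2
```

```bash
python3 -c "
from h import *; st()"
```

```text
t 8.05 S-pos [-140.8   -0.2] z 140.7 yawerr(to -xS) deg 0.11 tilt [ 0.006 -1.     0.01 ] F(S) [-2.6 -0.4] 2.4 w 0.2
```

Request:
play_rows(series=[[-0.002,0,0,0,0,0,0],[-0.002,0,0,0,0,0,0],[-0.002,0,0,0,0,0,0],[-0.002,0,0,0,0,0,0]])

```text
clock: 8.45
position: [557.0, -105.4, 140.7]
ee_rot: [0.456, -0.536, 0.544, -0.457]
contact_force: [-0.2, -9.3, 2.6]
gripper_width: 0.1
```

```bash
python3 -c "
from h import *; st()"
```

```text
t 8.45 S-pos [-132.4    0. ] z 140.7 yawerr(to -xS) deg 0.13 tilt [ 0.007 -1.     0.009] F(S) [-9.2 -1.3] 2.6 w 0.1
```

Request:
play_rows(series=[[-0.002,0,0,0,0,0,0],[-0.002,0,0,0,0,0,0],[-0.002,0,0,0,0,0,0],[-0.002,0,0,0,0,0,0],[-0.002,0,0,0,0,0,0]])

```text
clock: 8.95
position: [555.8, -103.8, 140.8]
ee_rot: [0.462, -0.534, 0.546, -0.451]
contact_force: [-0.6, -10.6, 2.1]
gripper_width: -0.3
```

```bash
python3 -c "
from h import *; st()"
```

```text
t 8.95 S-pos [-131.     1.5] z 140.8 yawerr(to -xS) deg 0.08 tilt [ 0.022 -1.     0.003] F(S) [-10.6  -1.1] 2.1 w -0.3
```

Request:
play_rows(series=[[-0.003,0,0,0,0,0.022,0],[-0.003,0,0,0,0,0.005,0],[-0.003,0,0,0,0,0.005,0]])

```text
clock: 9.25
position: [554.8, -100.7, 140.6]
ee_rot: [-0.456, 0.542, -0.539, 0.456]
contact_force: [-1.2, -9.9, 1.6]
gripper_width: -0.1
```

```bash
python3 -c "
from h import *; st()"
```

```text
t 9.25 S-pos [-128.1    3. ] z 140.6 yawerr(to -xS) deg 0.01 tilt [-0.002 -1.    -0.003] F(S) [-9.9 -0.5] 1.6 w -0.1
```

Request:
play_rows(series=[[-0.003,0,0.001,0,0,0.004,0],[-0.003,0,0.001,0,0,0.004,0],[-0.003,0,0.001,0,0,0.004,0],[-0.003,0,0,0,0,0.004,0]])

```text
clock: 9.65
position: [555.4, -97.5, 140.6]
ee_rot: [-0.457, 0.545, -0.537, 0.454]
contact_force: [-1.6, -8.6, 1.7]
gripper_width: 0.0
```

```bash
python3 -c "
from h import *; st()"
```

```text
t 9.65 S-pos [-124.8    2.9] z 140.6 yawerr(to -xS) deg -0.14 tilt [-0.005 -1.    -0.012] F(S) [-8.8  0.1] 1.7 w 0.0
```

Request:
play_rows(series=[[-0.004,0,0.001,0.008,0,0.002,0],[-0.004,0,0.001,0,0,0.002,0],[-0.004,0,0.001,0,0,0.002,0],[-0.003,0,0,0,0,0.002,0]])

```text
clock: 10.05
position: [557.4, -89.7, 140.6]
ee_rot: [-0.457, 0.545, -0.538, 0.452]
contact_force: [-1.3, -8.3, 2.5]
gripper_width: -0.2
```

```bash
python3 -c "
from h import *; st()"
```

```text
t 10.05 S-pos [-116.8    2.3] z 140.6 yawerr(to -xS) deg -0.27 tilt [-0.002 -1.    -0.012] F(S) [-8.4 -0.2] 2.5 w -0.2
```

Request:
play_rows(series=[[-0.003,0,0.001,0.008,0,0,0],[-0.003,0,0.001,0,-0.003,0,0],[-0.003,0,0,0,0,0,0],[-0.003,0,0,0,0,0,0]])

```text
clock: 10.45
position: [557.9, -84.6, 140.7]
ee_rot: [-0.46, 0.542, -0.54, 0.45]
contact_force: [-1.2, -8.9, 3.3]
gripper_width: -0.3
```

```bash
python3 -c "
from h import *; st()"
```

```text
t 10.45 S-pos [-111.7    2.7] z 140.7 yawerr(to -xS) deg -0.17 tilt [ 0.01  -1.    -0.011] F(S) [-8.9 -0.3] 3.3 w -0.3
```

Request:
play_rows(series=[[-0.003,0,0.001,0.008,0,0.01,0],[-0.003,0,0.001,0,-0.002,0.003,0],[-0.003,0,0,0,0,0.003,0],[-0.003,0,0,0,0,0.003,0]])

```text
clock: 10.85
position: [558.3, -79.3, 140.6]
ee_rot: [-0.458, 0.544, -0.538, 0.452]
contact_force: [-1.5, -9.5, 2.6]
gripper_width: 0.2
```

```bash
python3 -c "
from h import *; st()"
```

```text
t 10.85 S-pos [-106.4    3.1] z 140.6 yawerr(to -xS) deg -0.16 tilt [ 0.001 -1.    -0.011] F(S) [-9.6 -0.2] 2.6 w 0.2
```

Request:
play_rows(series=[[-0.003,0,0.001,0.008,0,0.004,0],[-0.003,0,0.001,0,-0.002,0.003,0],[-0.003,0,0,0,0,0.003,0],[-0.003,0,0,0,0,0.003,0]])

```text
clock: 11.25
position: [558.7, -74.2, 140.6]
ee_rot: [-0.458, 0.544, -0.538, 0.453]
contact_force: [-0.7, -8.7, 3.2]
gripper_width: -0.2
```

```bash
python3 -c "
from h import *; st()"
```

```text
t 11.25 S-pos [-101.4    3.6] z 140.6 yawerr(to -xS) deg -0.16 tilt [-0.001 -1.    -0.011] F(S) [-8.7 -0.8] 3.2 w -0.2
```

Request:
play_rows(series=[[-0.003,0,0.002,0.008,0,0.003,0],[-0.003,0,0.002,0,-0.002,0.003,0],[-0.003,0,0,0,0,0.003,0],[-0.003,0,0,0,0,0.003,0]])

```text
clock: 11.65
position: [560.3, -69.6, 140.6]
ee_rot: [-0.458, 0.545, -0.537, 0.453]
contact_force: [-1.4, -9.3, 3.2]
gripper_width: -0.3
```

```bash
python3 -c "
from h import *; st()"
```

```text
t 11.65 S-pos [-96.6   2.8] z 140.6 yawerr(to -xS) deg -0.16 tilt [-0.001 -1.    -0.012] F(S) [-9.4 -0.2] 3.2 w -0.3
```

Request:
play_rows(series=[[-0.003,0,0.001,0.008,0,0.003,0],[-0.003,0,0.001,0,-0.002,0.003,0],[-0.003,0,0,0,0,0.003,0],[-0.003,0,0,0,0,0.003,0]])

```text
clock: 12.05
position: [560.6, -64.7, 140.6]
ee_rot: [-0.458, 0.545, -0.537, 0.453]
contact_force: [-0.5, -7.9, 2.6]
gripper_width: -0.2
```

```bash
python3 -c "
from h import *; st()"
```

```text
t 12.05 S-pos [-91.7   3.3] z 140.6 yawerr(to -xS) deg -0.15 tilt [-0.001 -1.    -0.013] F(S) [-7.8 -0.8] 2.6 w -0.2
```

Request:
play_rows(series=[[-0.003,0,0.001,0.008,0,0.003,0],[-0.003,0,0.001,0,-0.002,0.003,0],[-0.003,0,0,0,0,0.003,0],[-0.003,0,0,0,0,0.003,0]])

```text
clock: 12.45
position: [560.7, -60.4, 140.6]
ee_rot: [-0.458, 0.545, -0.537, 0.452]
contact_force: [-0.9, -10.6, 2.2]
gripper_width: -0.0
```

```bash
python3 -c "
from h import *; st()"
```

```text
t 12.45 S-pos [-87.4   4. ] z 140.6 yawerr(to -xS) deg -0.15 tilt [-0.001 -1.    -0.013] F(S) [-10.6  -0.9] 2.2 w -0.0
```

Request:
play_rows(series=[[-0.003,0,0.001,0.008,0,0.003,0],[-0.003,0,0.001,0,-0.002,0.003,0],[-0.003,0,0.001,0,0,0.003,0]])

```text
clock: 12.75
position: [561.1, -58.8, 140.6]
ee_rot: [-0.459, 0.544, -0.538, 0.452]
contact_force: [-1.6, -11.5, 3.3]
gripper_width: -0.0
```

```bash
python3 -c "
from h import *; st()"
```

```text
t 12.75 S-pos [-85.8   3.8] z 140.6 yawerr(to -xS) deg -0.13 tilt [ 0.002 -1.    -0.014] F(S) [-11.6  -0.4] 3.3 w -0.0
```

Request:
play_rows(series=[[-0.004,0,0.001,0.008,0,0.003,0],[-0.004,0,0.001,0,-0.002,0.003,0],[-0.004,0,0.001,0,0,0.003,0]])

```text
clock: 13.05
position: [561.4, -57.2, 140.7]
ee_rot: [-0.462, 0.543, -0.539, 0.449]
contact_force: [-1.5, -17.2, 2.8]
gripper_width: 0.2
```

```bash
python3 -c "
from h import *; st()"
```

```text
t 13.05 S-pos [-84.1   3.8] z 140.7 yawerr(to -xS) deg -0.12 tilt [ 0.01  -1.    -0.017] F(S) [-17.2  -1.5] 2.8 w 0.2
```

Request:
play_rows(series=[[-0.004,0,0.001,0.008,0,0.008,0],[-0.004,0,0.001,0.005,0,0.006,0],[-0.004,0,0,0,0,0.006,0]])

```text
clock: 13.35
position: [560.9, -57.0, 140.7]
ee_rot: [-0.46, 0.543, -0.54, 0.449]
contact_force: [-0.5, -17.1, 1.4]
gripper_width: -0.3
```

```bash
python3 -c "
from h import *; st()"
```

```text
t 13.35 S-pos [-84.1   4.3] z 140.7 yawerr(to -xS) deg -0.26 tilt [ 0.009 -1.    -0.013] F(S) [-17.   -2.4] 1.4 w -0.3
```

Request:
play_rows(series=[[0.008,0,0,0,0,0,0],[0.01,-0.005,0,0,0,0,0],[0,-0.035,0,0.008,0,0.005,0],[0,-0.035,0,0.008,0,0.005,0],[0.017,0,-0.034,0,-0.003,0,0],[0.017,0,-0.034,0,0,0,0],[0.017,0,-0.034,0,0,0,0],[0.016,0,-0.035,0,0,0,0],[0,0,0,0,0,0,0]])

```text
clock: 14.25
position: [406.4, -115.2, 214.8]
ee_rot: [-0.452, 0.544, -0.538, 0.458]
contact_force: [0.2, 0.2, 1.2]
gripper_width: 0.0
```

```bash
python3 -c "
from h import *; st(); S=np.load('S.npy'); d=get_image('top'); crop(d,212,122,412,262,4,'pics/c6.png'); print(barpose(d,S)[1])
for q in np.radians([-25,-10,5,20,35,50,65,80,90]):
    u=np.array([-np.cos(q),-np.sin(q)]);t=np.array([np.sin(q),-np.cos(q)])
    print(np.degrees(q).round(),(np.array([-116,85])+68*u-(6+14.5*abs(t[0])+11*abs(t[1]))*t).round(1))
"
```

```text
t 14.25 S-pos [-167.4  146.8] z 214.8 yawerr(to -xS) deg -0.15 tilt [-0.012 -1.    -0.001] F(S) [ 0.2 -0.2] 1.2 w 0.0
[[-168.53603     56.739277 ]
 [-159.36049      3.0333538]
 [ -47.68123     22.113499 ]
 [ -56.856766    75.81942  ]]
-25.0 [-168.3  133.8]
-10.0 [-179.6  115.9]
5.0 [-185.3   97.2]
20.0 [-187.2   81.8]
35.0 [-185.1   65.1]
50.0 [-178.2   48.5]
65.0 [-166.3   33.4]
80.0 [-149.7   21.9]
90.0 [-136.5   17. ]
```

View pics/c6.png

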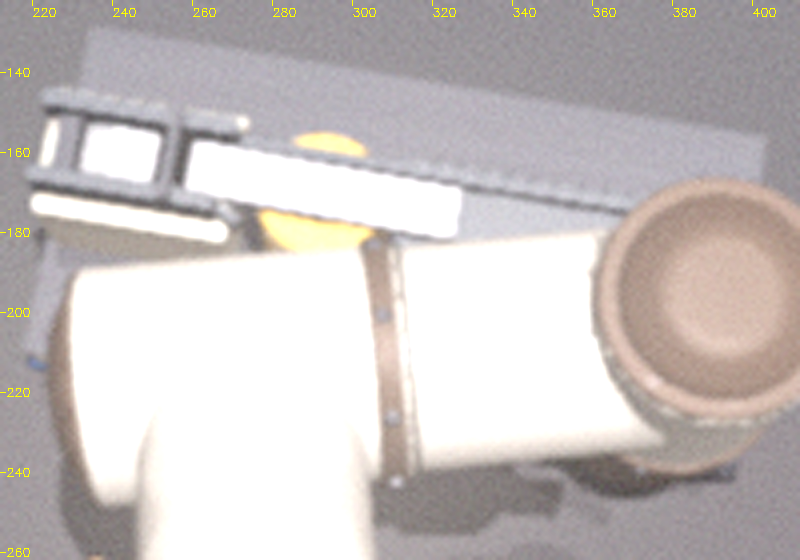

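Picture: the bar is in the slot against the rail, tail at about (326,174). Next is the lever: I descend behind its outer face.

Request:
play_rows(series=[[0,0.025,0,0,0,-0.012,0],[0,0.025,0,0,0,0,0],[0,0.015,0,0,0,0,0],[0,0.006,0,0,0,0,0],[0,0,0,0,0,0,0]])

```text
clock: 14.8
position: [415.5, -112.5, 143.9]
ee_rot: [0.453, -0.538, 0.542, -0.459]
contact_force: [-0.6, -0.9, -0.1]
gripper_width: -0.0
```

```bash
python3 -c "
from h import *; st(); S=np.load('S.npy'); d=get_image('top'); print(toS(cast(d,[[326.5,174]],147.)[:,:2],S))"
```

```text
t 14.8 S-pos [-163.2  138.3] z 143.9 yawerr(to -xS) deg -0.01 tilt [-0.004 -1.     0.01 ] F(S) [-1.   0.4] -0.1 w -0.0
[[-80.42414227  -0.3635775 ]]
```

Request:
play_rows(series=[[0.008,0,0.011,0,0,0,0],[0.008,0.001,0.012,0,0,0,0],[0.006,0,0.018,0,0,0,0],[0.002,0.001,0.015,0,0,0,0],[-0.002,0,0.016,0,0,0,0]])

```text
clock: 15.35
position: [481.9, -148.4, 143.3]
ee_rot: [-0.454, 0.542, -0.539, 0.457]
contact_force: [-4.1, 1.6, 0.1]
gripper_width: 0.1
```

```bash
python3 -c "
from h import *; st()"
```

```text
t 15.35 S-pos [-187.4   66.8] z 143.3 yawerr(to -xS) deg -0.1 tilt [-0.006 -1.    -0.   ] F(S) [0.9 4.3] 0.1 w 0.1
```

Request:
play_rows(series=[[-0.004,0,0.009,0,0,0,0],[-0.005,0,0.009,0,0,0,0],[-0.006,0,0.008,0,0,0,0],[-0.006,0,0.007,0,0,0,0],[-0.006,0,0.004,0,0,0,0],[-0.005,0,0.004,0,0,0,0]])

```text
clock: 15.95
position: [528.8, -125.4, 142.4]
ee_rot: [-0.456, 0.545, -0.538, 0.453]
contact_force: [-3.4, -2.1, 1.4]
gripper_width: -0.3
```

```bash
python3 -c "
from h import *; st()"
```

```text
t 15.95 S-pos [-156.8   24.5] z 142.4 yawerr(to -xS) deg -0.27 tilt [-0.003 -1.    -0.009] F(S) [-2.6  3. ] 1.4 w -0.3
```

Request:
play_rows(series=[[-0.006,0,0.003,0,0,0,0],[-0.006,0,0.003,0,0.003,0,0],[-0.005,0,0.001,0,0,0,0],[-0.004,0,0,0,0,0,0]])

```text
clock: 16.35
position: [541.5, -104.1, 142.7]
ee_rot: [-0.455, 0.544, -0.54, 0.453]
contact_force: [-2.0, -2.9, -1.8]
gripper_width: 0.1
```

```bash
python3 -c "
from h import *; st(); d=get_image('side'); crop(d,310,160,430,280,5,'pics/c7.png')"
```

```text
t 16.35 S-pos [-133.7   15.6] z 142.7 yawerr(to -xS) deg -0.39 tilt [-0.003 -1.    -0.006] F(S) [-3.2  1.5] -1.8 w 0.1
```

View pics/c7.png

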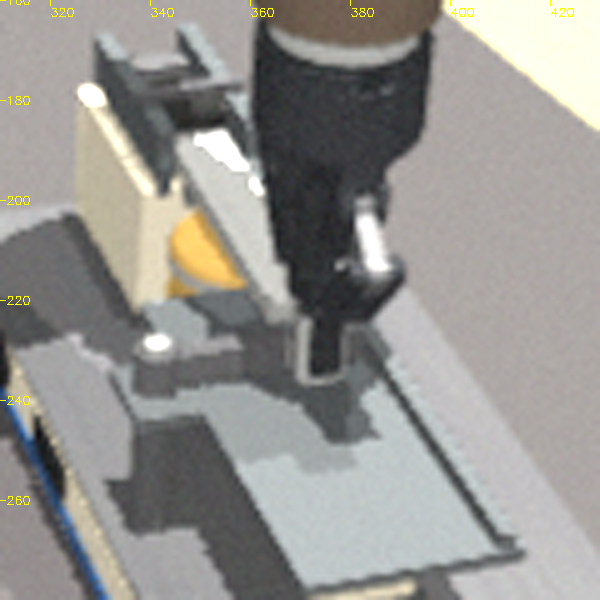

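The lever is nearly square: boss at (340,228), its tip hidden by the finger at (372,233). I back off to measure the angle.

Request:
play_rows(series=[[0.012,0,0,0,0.006,0,0],[0.005,-0.03,0,0,0,0,0],[0,-0.035,0,0,0,0,0],[0.03,0,-0.03,0,0,0,0],[0.035,0,-0.03,0,0,0,0],[0.035,0,-0.03,0,0,0,0],[0.035,0,-0.03,0,0,0,0],[0,0,0,0,0,0,0]])

```text
clock: 17.2
position: [402.6, -237.3, 213.6]
ee_rot: [0.445, -0.537, 0.548, -0.461]
contact_force: [-0.1, 0.1, 0.7]
gripper_width: -0.1
```

```bash
python3 -c "
from h import *; st(); S=np.load('S.npy'); d=get_image('top'); e=get_image('side')
a=d['color'][140:240,290:400,::-1]; b=e['color'][185:255,325:395,::-1]
a=cv2.resize(a,None,fx=5,fy=5,interpolation=cv2.INTER_CUBIC)[:,:550]; b=cv2.resize(b,(500,500),interpolation=cv2.INTER_CUBIC)
o=np.zeros((500,800,3),np.uint8); 
crop(d,300,150,400,230,8,'pics/c8.png'); crop(e,320,185,400,255,8,'pics/c9.png')"
```

```text
t 17.2 S-pos [-288.4  130. ] z 213.6 yawerr(to -xS) deg -0.57 tilt [-0.008 -1.     0.026] F(S) [0.1 0.1] 0.7 w -0.1
```

View pics/c8.png

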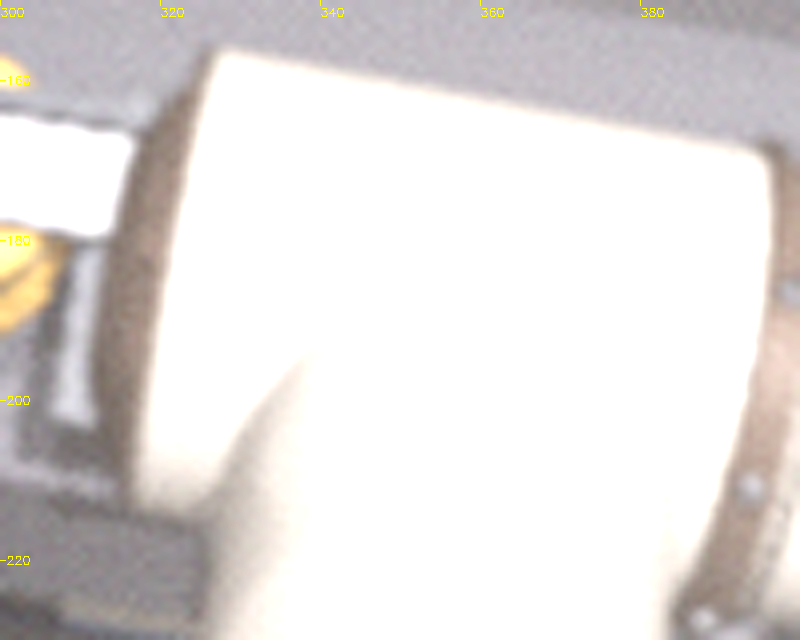

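The arm hides the lever in the top view, so I use the side view.

View pics/c9.png

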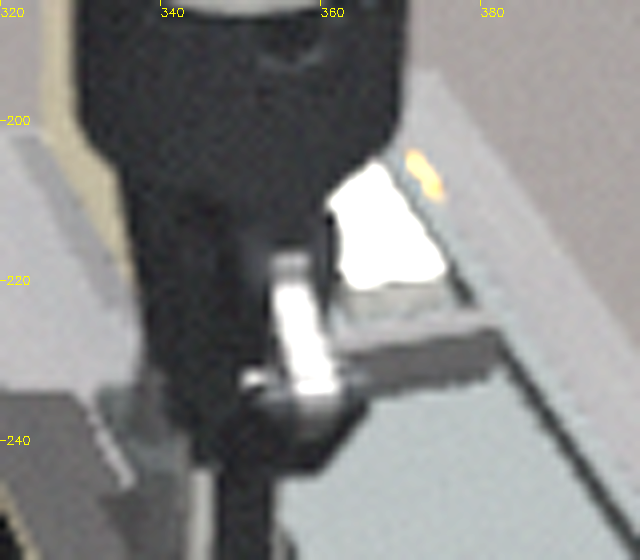

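Request:
play_rows(series=[[-0.04,-0.003,-0.012,-0.02,0,-0.008,0],[-0.042,0,-0.012,0,0,0,0],[-0.042,0,-0.012,0,0,0,0],[-0.042,0,-0.012,0,0,0,0],[-0.042,0,-0.012,0,0,0,0],[-0.042,0,-0.012,0,0,0,0],[-0.042,0,-0.012,0,0,0,0],[-0.042,0,-0.012,0,0,0,0],[-0.042,0,-0.012,0,0,0,0],[-0.042,0,-0.012,0,0,0,0]])

```text
clock: 18.3
position: [372.3, 219.7, 222.2]
ee_rot: [0.443, -0.537, 0.547, -0.466]
contact_force: [1.0, -0.0, 0.2]
gripper_width: -0.1
```

```bash
python3 -c "
from h import *; st(); S=np.load('S.npy'); d=get_image('top'); e=get_image('side')
crop(d,300,150,400,230,4,'pics/a.png'); crop(e,330,200,390,250,6,'pics/b.png')
a=cv2.imread('pics/a.png'); b=cv2.imread('pics/b.png'); o=np.zeros((max(a.shape[0],b.shape[0]),a.shape[1]+b.shape[1],3),np.uint8); o[:a.shape[0],:a.shape[1]]=a; o[:b.shape[0],a.shape[1]:]=b; cv2.imwrite('pics/c10.png',o); print(o.shape)"
```

```text
t 18.3 S-pos [157.  236.8] z 222.2 yawerr(to -xS) deg -0.31 tilt [-0.015 -0.999  0.031] F(S) [ 0.1 -1. ] 0.2 w -0.1
(320, 760, 3)
```

View pics/c10.png

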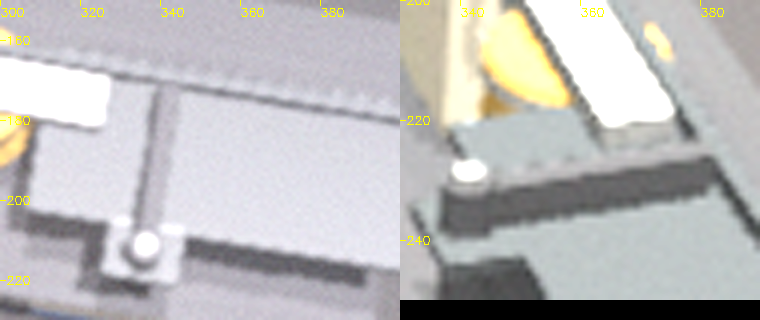

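```bash
python3 -c "
from h import *; S=np.load('S.npy'); d=get_image('top'); g=np.mean([get_image('top')['color'].astype(float).mean(2) for _ in range(6)],0)
print(g[190,328:352].round().astype(int)); print(g[200,328:352].round().astype(int))
R1=[];L=[]
for r in range(176,203):
    p=g[r]; 
    k=np.argmin(p[332:346])+332           # dark side face
    D=np.diff(p)
    def sub(i): 
        w=D[i-1:i+2].clip(0); return i+.5+(w@[-1,0,1])/w.sum()
    i1=k+np.argmax(D[k:k+3]); i2=i1+2+np.argmax(D[i1+2:i1+8])
    L.append((sub(i1),r)); R1.append((sub(i2),r))
for P in (L,R1):
    q=toS(cast(d,P,155.)[:,:2],S); c=np.polyfit(q[:,1],q[:,0],1)
    for _ in range(2):
        e=abs(np.polyval(c,q[:,1])-q[:,0]); c=np.polyfit(q[e<1.5,1],q[e<1.5,0],1)
    print('slope deg',np.degrees(np.arctan(c[0])).round(2),'x at y85',np.polyval(c,85).round(1),'x at y0',np.polyval(c,0).round(1),(e<1.5).sum())
"
```

```text
[151 152 153 152 153 153 149 135 112 111 127 133 131 130 135 147 153 153
 152 153 152 153 153 153]
[155 155 155 156 153 136 110 103 122 132 133 136 141 151 154 155 154 154
 154 154 154 155 154 152]
slope deg -0.17 x at y85 -111.3 x at y0 -111.0 27
slope deg 0.15 x at y85 -121.9 x at y0 -122.1 27
```

```bash
python3 -c "
from h import *; S=np.load('S.npy'); d=get_image('top'); g=np.mean([get_image('top')['color'].astype(float).mean(2) for _ in range(4)],0)
P=[]
for r in range(170,178):
    D=-np.diff(g[r]); i=318+np.argmax(D[318:334]); w=D[i-1:i+2].clip(0); P.append((i+.5+(w@[-1,0,1])/w.sum(),r))
print(np.round(P,1).tolist()); print(toS(cast(d,P,147.)[:,:2],S).round(1).tolist())
# bar long edges along columns
for c in (285,300,315,322):
    D=np.diff(g[:,c]); i=145+np.argmax(D[145:175]); j=165+np.argmin(D[165:190])
    print(c,toS(cast(d,[(c,i+.5),(c,j+.5)],147.)[:,:2],S).round(1).tolist())
# nose/roller window
print(toS(cast(d,[[259,160]],147.)[:,:2],S))
"
```

```text
[[326.6, 170.0], [326.5, 171.0], [326.5, 172.0], [326.4, 173.0], [326.3, 174.0], [325.6, 175.0], [325.5, 176.0], [325.5, 177.0]]
[[-79.1, -9.9], [-79.3, -7.5], [-79.7, -5.1], [-79.9, -2.7], [-80.0, -0.3], [-78.8, 2.3], [-79.0, 4.8], [-79.3, 7.1]]
285 [[19.2, -13.7], [14.1, 14.7]]
300 [[-16.3, -12.5], [-21.1, 15.9]]
315 [[-51.3, -13.6], [-56.4, 17.1]]
322 [[-67.7, -14.0], [-72.7, 16.8]]
[[78.98422618 -6.97736771]]
```

```bash
python3 -c "
from h import *; st(); print(job_done())"
```

```text
t 19.0 S-pos [152.8 235.8] z 221.6 yawerr(to -xS) deg -0.52 tilt [-0.013 -0.999  0.029] F(S) [ 0.  -0.5] 0.7 w 0.2
the job is handed in; nothing more can be done
None
```

The clamp bar is home against the hard stop and the locking lever stands square behind its tail. I handed the job in at 19.0 s with the arm clear of everything.

- **Sliding the bar:** I squared the bar against the rail with the open fingers, then pushed it by the tail with the fingers shut. It went under the roller at about 8 to 11 N. The force began to rise about 4 mm before the end, which I took for the buffer. It then held at about 17 N with no further movement over two pushes, so I took that as the hard stop with the buffer fully in.
- **Bar's final position:** From the top view the tail is at x about -79 mm and the origin at about x 31, inside the home range of 3 to 33. The buffer itself could not be seen, so its full travel rests on feel.
- **Locking lever:** I swung it round with the shut fingers. With the arm clear, its two edges in the top view were -0.17° and +0.15° off square, so it stands at about 90°. There is about 32 mm between it and the bar's tail.
- **A check that disagreed:** Working out the fingertip's half-thickness from its contact with the tail gave about 5 mm, but from its contact with the lever about 12 mm. I put this down to calibration error and the arm still settling when I read it, and relied on the images instead.
- **Bystanders:** I kept the fingers well clear of the bottle, tin, beaker, brush and look-alikes, but did not check their positions again at the end.

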